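Tip the sugar box onto its back and push its lid open

TASK

The aluminium sugar box is standing on its end on the blue mat: push it over so that it comes to lie on its back on the mat, lid on top and still shut. Then push the brass ridge on the lid so that the lid slides at least halfway open, towards the end that was the top when the box stood. Only push, never lift or carry the box, keep it on the mat, and leave the two cups, the samovar and the serving stand alone.

Things in the scene. Friction and masses are not known exactly. Their poses are not given: they have to be found in the camera images.
- box: aluminium sugar box, 60 mm (its x) by 90 (y) by 140 (z), 0.47 kg with lid, give or take a quarter. Starts standing on end, z up. Origin: centre of the end it stands on. The sliding lid is the big face on its -x side, roughly facing the robot; the back is +x. Pushed towards its +x near the top, it tips over its lower +x edge and, past 23 degrees (top moved 55 mm), falls onto its back
- box_mid (a point): centre of the box's 60 x 90 x 140 mm outline: 70 mm above the mat when standing, 30 mm when lying on its back (the box's z axis is then level and its -x side is up, 60 mm above the mat)
- ridge (a point): middle of the outer face of the lid's brass ridge, a bar 50 mm long (along the box's y), 10 mm wide (along z), standing 12 mm proud of the lid; 44 mm from the end the box stands on while shut. With the box on its back the lid's surface is 12 mm below this point, recessed 3 mm between side rails 8 mm wide, 74 mm apart
- lid (a joint): how far the lid has slid open, in m: 0 shut, 0.095 at its end stop; half of the opening is about 0.065. It opens along the box's +z (towards the end that is on top while the box stands), needs about 1 N, does not spring back and stays where it is left
- mat: flat blue mat fixed to the table, 300 mm (x) by 200 mm (y), 3 mm thick; origin at the centre of its underside, on the table top. The box stands near the middle of its -x end and falls towards its +x end
- cup_a: white porcelain cup standing loose beside the mat on its +y side, 76 mm across, 62 mm high, with a handle; origin under its centre
- cup_b: blue porcelain cup of the same size standing loose beside the mat on its -y side; origin under its centre
- samovar: steel samovar with brass fittings, fixed, 0.26 m wide and 0.45 m tall, its tap sticks out 150 mm to -x; far out to the left or right; origin under its centre
- stand: three-tier ceramic serving stand with biscuits, fixed, 0.23 m wide, 0.37 m tall, on the other side from the samovar; origin under its centre
Mind the look-alikes: they are no part of the job. Leave any turquoise look-alike of the cup_a alone. What is shaped like the box but red is not meant.

How it is judged:
By the outcome, as a careful person would: the job done as asked, in the order asked, and still so for the second after the job is handed in, with the robot touching nothing.
It also fails if it takes over 38 s, if anything falls off the work surface, if the arm or the gripper's body presses on something with over 40 N, if the wrist force passes 120 N, or if a joint passes its speed limit or range.

ROBOT

A 7-joint arm with a two-finger parallel gripper is mounted at the origin on the work surface. World frame = base frame: x ahead of the robot, y to its left, z up, the work surface at z = 0. Lengths are in m, angles in rad, forces in N, time in s.
With the tool pointing down it reaches from about 0.4 to 0.9 m from the base axis. Payload 5.6 kg.
Tool frame: the origin (TCP) lies midway between the tips of the shut fingers; the grasp point (between the pads) lies 19 mm behind it; z points along the fingers, y is the line along which they close (so a half turn about z gives the same grasp; the last joint's range is limited). The gripper opens to 92 mm and grips with 3 to 60 N. Pads are 20 mm wide; open, the fingers measure 128 mm over their backs; the gripper's body (75 mm by 189 mm) begins 69 mm behind the grasp point.
Start: joints at [-1.248, 0.468, -0.012, 1.603, 0.006, 1.071, -0.056], TCP at [0.233, 0.607, 0.215] pointing down, gripper open.
Joint ranges: [-2.53, 2.53], [-0.31, 2.02], [-1.57, 1.55], [0.28, 2.44], [-1.29, 4.43], [0.15, 1.84], [-2.92, 2.92]. Speed limits (rad/s): [2.57, 2.57, 3.14, 3.14, 3.14, 3.14, 3.14].

INTERFACE

Orientations are given as a 3x3 rotation matrix whose columns are the frame's x, y, z axes.
In Python, from station import env, effector, solver, viewer, workorder, search_frame, tip_of gives the robot as it stands. Calls block until the motion is done:
- env.reach(position, orientation): joint-space move of the TCP to a pose.
- env.movel(position, frame=None, rate=0.15): straight line of the TCP; frame=None keeps the orientation; rate is the mean speed in m/s.
- env.goto_joints(angles): joint-space move.
- effector.release() and effector.grasp(squeeze=None): open the fingers fully, or close them until they stop; squeeze is the grip in N (None keeps the last).
- env.pause(seconds).
- solver.inverse_kinematics(position, orientation): joint angles nearest the present ones, or None.
- env.sense(): the state.
- viewer.read_camera(name): name is "scene" or "top" or "wrist"; returns (picture, depth): 400x640x3 uint8, red, green, blue; 400x640 float32, m along the optical axis (not along the pixel's ray), 0 where there is no reading.
- viewer.camera_info(name): a dict with "intrinsics" (3x3 intrinsics, pixels), "eye" and "rotation" of the camera in the world; the wrist camera has in their place "T_tool_cam" (4x4, takes a point from camera to tool coordinates, whose origin is the TCP and whose axes are the flange's). Camera axes: x right, y up, looking along -z (the intrinsics and any distortion apply to the point x, -y, -z); pixel columns grow to the right and rows downward; lengths in m; the calibration is good to about 2 mm. A picture is of the moment at which its call begins: read the wrist's pose just before it. camera_info takes no time and is no camera call.
A pose or a line that the arm cannot do raises env.PlanningError and nothing moves.
- workorder.finish_job(): hands the job in; it is judged then, once.
Trained networks look in the newest picture that a camera, given by its name, has taken for a name from the list of things; names that differ only in an ending like _2 or _b are one class to them, and where a whole thing is asked for, a point or a joint stands for the part that bears it (a point fixed in the world has none). Each returns a list of dicts, best first, with "score" (0 to 1); they miss things now and then, are a little off and sometimes report something else, mostly with a low value. They report only what shows in the picture. A call takes as long as a camera call. They do not tell look-alikes from the thing itself.
- search_frame(camera, name): "at" ([x, y, z] in m, in world coordinates, good to about 4 mm: the middle of the surface that is visible of it).
- tip_of(camera, name): "at" ([x, y, z] in m, in world coordinates, good to about 4 mm: a listed point, or the origin of a listed thing).
The state is a dict: "t": time; "joint_positions": joint angles; "joint_velocities": joint speeds; "tau": joint torques, N m; "ee_pos": TCP position; "tcp_rot": TCP orientation; "wrist_force": force on the tool from outside, world axes, zero at the start; "moment": the same for the moment, N m; "gripper_width": finger opening in m; "grasp_force": force on a finger pad.
Only numpy, scipy, OpenCV 4.12 (cv2) and the standard library are available. Lean on these libraries where they do the work, as an engineer would, in place of code of your own. Each camera call takes 0.05 s, during which the arm holds its last target. There are 200 camera calls.

## Working session

There is one attempt and no reset: what is moved stays moved. The work goes in short steps, each a Python script; the robot and the scene stay as the last script left them, time stands still between calls to the robot, and variables do not carry over. Pictures are saved under pics/ and viewed, at most 10 in all, crops included, and the job is handed in when it is done.

```bash
mkdir -p pics; ls; python3 - <<'E'
from station import env, viewer, search_frame, tip_of
import cv2, numpy as np
for c in ("scene","top"):
    p,d=viewer.read_camera(c); cv2.imwrite(f"pics/{c}0.png",p[:,:,::-1])
    i=viewer.camera_info(c); print(c,np.round(i["eye"],3),np.round(i["rotation"],3).tolist(),np.round(i["intrinsics"],1).tolist(), [k for k in i])
    for n in ("box","box_mid","ridge","mat","cup_a","cup_b","samovar","stand"):
        print(n,[(np.round(r["at"],3).tolist(),round(r["score"],2)) for r in tip_of(c,n)])
s=env.sense();print(s["t"],s["ee_pos"],s["tcp_rot"])
E
```

```text
pics
scene [1.019 0.537 1.075] [[-0.738, -0.538, 0.409], [0.675, -0.589, 0.444], [0.002, 0.603, 0.797]] [[373.2, 0.0, 320.5], [0.0, 373.2, 197.4], [0.0, 0.0, 1.0]] ['intrinsics', 'eye', 'rotation']
box [([0.304, -0.176, -0.001], 0.93), ([0.511, -0.064, 0.002], 0.92)]
box_mid [([0.508, -0.063, 0.072], 0.92), ([0.304, -0.175, 0.069], 0.78), ([0.535, -0.287, -0.001], 0.61)]
ridge [([0.334, -0.146, 0.046], 0.67)]
mat [([0.585, -0.097, 0.001], 0.91), ([0.564, 0.538, 0.003], 0.34)]
cup_a [([0.536, -0.288, -0.0], 0.74), ([0.491, 0.196, -0.001], 0.73), ([0.604, 0.103, 0.001], 0.61)]
cup_b [([0.536, -0.288, -0.0], 0.74), ([0.491, 0.196, -0.001], 0.73), ([0.604, 0.103, 0.001], 0.61)]
samovar [([0.562, 0.535, 0.002], 0.65)]
stand [([0.59, -0.548, 0.003], 0.73)]
top [0.341 0.012 1.514] [[-0.002, 0.994, -0.107], [-1.0, -0.001, 0.003], [0.003, 0.107, 0.994]] [[492.5, 0.0, 324.5], [0.0, 492.5, 205.2], [0.0, 0.0, 1.0]] ['intrinsics', 'eye', 'rotation']
box [([0.306, -0.175, -0.001], 0.69), ([0.511, -0.066, 0.005], 0.62)]
box_mid [([0.515, -0.067, 0.073], 0.94), ([0.304, -0.176, 0.072], 0.77)]
ridge [([0.477, -0.05, 0.049], 0.66), ([0.332, -0.147, 0.042], 0.54)]
mat [([0.581, -0.098, -0.004], 0.65)]
cup_a [([0.495, 0.195, 0.001], 0.73), ([0.611, 0.101, -0.002], 0.68), ([0.535, -0.282, 0.0], 0.58)]
cup_b [([0.495, 0.195, 0.001], 0.73), ([0.611, 0.101, -0.002], 0.68), ([0.535, -0.282, 0.0], 0.58)]
samovar [([0.57, 0.536, -0.002], 0.96)]
stand [([0.599, -0.548, -0.001], 0.57)]
0.9 [0.23254913 0.60699508 0.21462039] [[-9.33813457e-01  3.57760288e-01  6.18198126e-05]
 [ 3.57760291e-01  9.33813457e-01  4.23267498e-05]
 [-4.25853427e-05  6.16419628e-05 -9.99999997e-01]]
```

```bash
python3 - <<'E'
import cv2,numpy as np
p=cv2.imread("pics/top0.png");s=cv2.imread("pics/scene0.png")
cv2.imwrite("pics/both.png",np.vstack([cv2.resize(p[80:340,180:480],(690,598))]))
cv2.imwrite("pics/s1.png",s)
E
```

```text
(no output)
```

View pics/both.png

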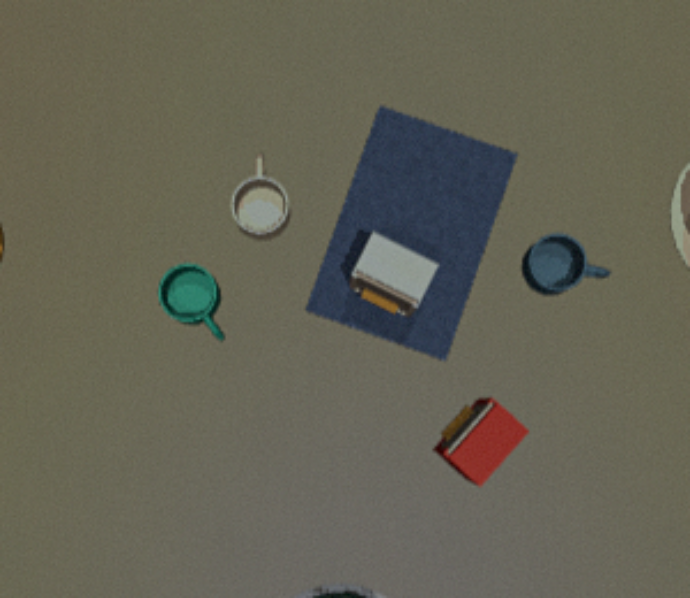

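View pics/s1.png

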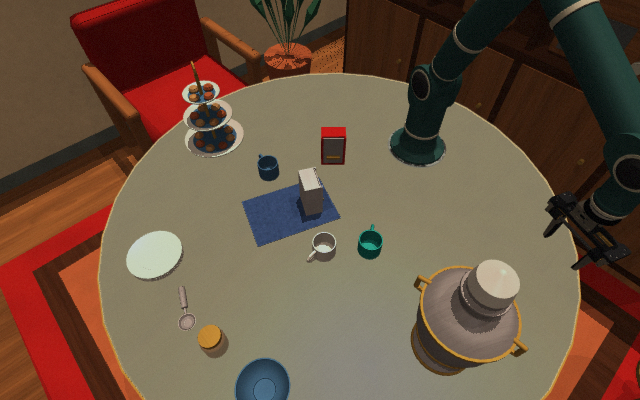

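The target is the silver box with the brass ridge, on the mat at top crop (395,270). The red box at (483,440) and the turquoise cup at (190,293) are look-alikes. The cups to avoid are white (260,205) and blue (555,265). Next I'll get the box and mat yaw from depth, with the crop above as confirmation.

```bash
cat > h.py <<'E'
from station import env, effector, solver, viewer, workorder, search_frame, tip_of
import cv2, numpy as np
def cloud(c):
    p,d=viewer.read_camera(c); i=viewer.camera_info(c); K=i["intrinsics"]
    v,u=np.mgrid[:400,:640]
    q=np.stack([(u-K[0][2])/K[0][0]*d,-(v-K[1][2])/K[1][1]*d,-d],-1)
    w=q@np.array(i["rotation"]).T+np.array(i["eye"]); w[d<=0]=np.nan
    return p,w
def rect(P):
    (c,s,a)=cv2.minAreaRect((P[:,:2]*1000).astype(np.float32)); return np.round(c,1),np.round(s,1),round(a,1)
def tool(yaw):  # tool down, y axis along box y
    c,s=np.cos(yaw),np.sin(yaw); return np.array([[-c,-s,0],[-s,c,0],[0,0,-1.]])
E
python3 - <<'E'
from h import *
for c in ("top","scene"):
    p,w=cloud(c); near=np.hypot(w[...,0]-.512,w[...,1]+.066)
    m=(near<.08)&(w[...,2]>.132)&(w[...,2]<.155)
    print(c,"box top",m.sum(),rect(w[m]),np.median(w[m],0))
    pi=p.astype(int); b=(pi[...,2]-pi[...,0]>25)&(w[...,2]<.015)&(np.hypot(w[...,0]-.585,w[...,1]+.097)<.19)
    b=cv2.morphologyEx(b.astype(np.uint8),cv2.MORPH_OPEN,np.ones((3,3)))>0
    print("mat",b.sum(),rect(w[b]),np.median(w[b],0)[2])
for yd in (-20,-25):
    for x,y,z in((.44,-.03,.25),(.44,-.03,.115),(.6,-.1,.065),(.7,-.15,.065)): print(solver.inverse_kinematics([x,y,z],tool(np.radians(yd))) is not None)
E
```

```text
top box top 631 (array([511.9, -66.4]), array([89.1, 59.3]), 62.9) [ 0.51243477 -0.06834409  0.14165863]
mat 4633 (array([ 567.2, -140.4]), array([285.9, 296.5]), 70.0) 0.00194471418814679
scene box top 412 (array([515. , -62.7]), array([93.5, 59.6]), 63.1) [ 0.51798407 -0.06031991  0.14145742]
mat 2956 (array([583.7, -95.3]), array([203.1, 298.3]), 69.9) 0.0017664986121489479
True
True
True
True
True
True
True
True
```

```bash
python3 - <<'E'
from h import *
yaw=np.radians(-27); R=tool(yaw); a=np.array([np.cos(yaw),np.sin(yaw),0]); c=np.array([.513,-.065,0])
s=env.sense()
env.movel([.155,.41,.27],rate=.25)
effector.grasp(10)
P=lambda d,z: c+a*d+[0,0,z]
env.reach(P(-.085,.24),R)
env.movel(P(-.075,.118),R,rate=.15)
s=env.sense(); print(s["t"],s["ee_pos"],s["gripper_width"],s["wrist_force"])
env.movel(P(-.044,.118),R,rate=.06)
for d in np.arange(-.036,.033,.008):
    env.movel(P(d,.118),R,rate=.07); print(round(d,3),np.round(env.sense()["wrist_force"],1))
env.pause(.3)
env.movel(P(.005,.16),R,rate=.15)
p,w=cloud("top"); cv2.imwrite("pics/top1.png",cv2.resize(p[80:340,180:480],(690,598))[:,:,::-1])
for cam in ("top","scene"):
    if cam=="scene":p,w=cloud(cam)
    for n in ("box","box_mid","ridge"): print(cam,n,[(np.round(r["at"],3).tolist(),round(r["score"],2)) for r in tip_of(cam,n)])
print(env.sense()["t"])
E
```

```text
6.2167 [ 0.44664171 -0.03097505  0.11848196] 0.0002611749259000823 [-0.22049687  0.13714093  0.55887695]
-0.036 [ 0.2  0.6 -1.1]
-0.028 [-0.5  0.1  0.4]
-0.02 [-0.7  1.   0.2]
-0.012 [-0.7 -1.  -0.5]
-0.004 [-0.3 -0.1 -0.3]
0.004 [-0.3  0.2 -0.5]
0.012 [-0.  -0.5  0. ]
0.02 [-0.8  0.   0.3]
0.028 [0.4 0.2 0.1]
top box [([0.304, -0.172, -0.0], 0.73)]
top box_mid [([0.303, -0.176, 0.066], 0.72)]
top ridge [([0.334, -0.144, 0.04], 0.64), ([0.611, 0.104, -0.0], 0.19)]
scene box [([0.537, -0.079, 0.031], 0.79), ([0.303, -0.174, -0.001], 0.7)]
scene box_mid [([0.304, -0.176, 0.069], 0.81), ([0.599, -0.114, 0.032], 0.67), ([0.538, -0.08, 0.032], 0.47)]
scene ridge [([0.33, -0.144, 0.046], 0.9), ([0.584, -0.103, 0.07], 0.88)]
10.45
```

View pics/top1.png

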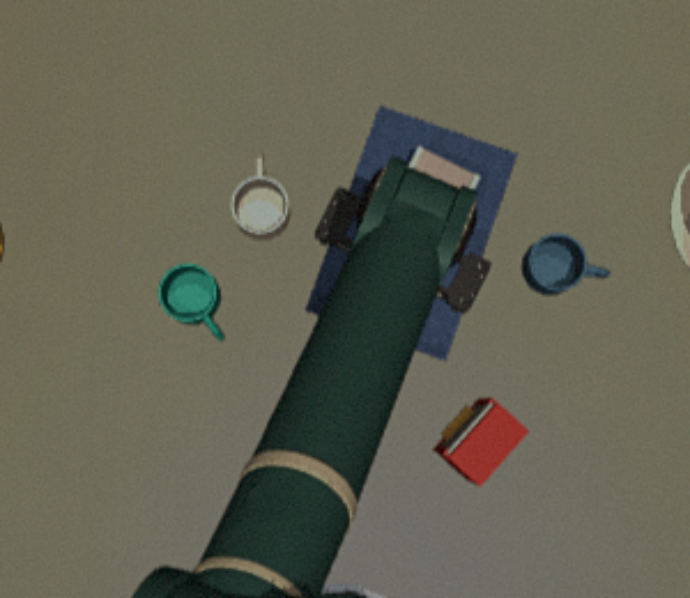

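The box has fallen: the top crop shows it at (445,170), lying along the mat with its end rail visible. I'll back off and check the lid and ridge with the wrist camera.

```bash
python3 - <<'E'
from h import *
yaw=np.radians(-27); R=tool(yaw); a=np.array([np.cos(yaw),np.sin(yaw),0]); c=np.array([.513,-.065,0])
env.movel(c+a*-.0+[0,0,.23],R,rate=.2)
env.pause(.2)
s=env.sense(); p,d=viewer.read_camera("wrist"); cv2.imwrite("pics/w1.png",p[:,:,::-1])
for n in ("box","box_mid","ridge"): print(n,[(np.round(r["at"],3).tolist(),round(r["score"],2)) for r in tip_of("wrist",n)])
i=viewer.camera_info("wrist");K=i["intrinsics"];T=np.array(i["T_tool_cam"]);print({k:np.shape(x) for k,x in i.items()})
v,u=np.mgrid[:400,:640]
q=np.stack([(u-K[0][2])/K[0][0]*d,-(v-K[1][2])/K[1][1]*d,-d],-1)
w=(q@T[:3,:3].T+T[:3,3])@np.array(s["tcp_rot"]).T+s["ee_pos"]; w[d<=0]=np.nan
rel=w-c; l=np.stack([rel@a, rel@np.array([-a[1],a[0],0]), w[...,2]],-1)
reg=(l[...,0]>.0)&(l[...,0]<.25)&(abs(l[...,1])<.07)
pi=p.astype(int)
for nm,m in (("ridge",reg&(l[...,2]>.0675)&(l[...,2]<.08)),("boxtop",reg&(l[...,2]>.05)&(l[...,2]<.08))):
    L=l[m]; print(nm,m.sum(),np.round(np.percentile(L,[2,50,98],axis=0),4).tolist(),rect(L))
print(env.sense()["t"])
E
```

```text
box [([0.538, -0.079, 0.037], 0.93), ([0.305, -0.173, -0.0], 0.65)]
box_mid [([0.304, -0.175, 0.074], 0.79)]
ridge [([0.335, -0.15, 0.044], 0.56), ([0.609, 0.104, -0.003], 0.38)]
{'intrinsics': (3, 3), 'T_tool_cam': (4, 4)}Traceback (most recent call last):
  File "<stdin>", line 15, in <module>
    return _quantile_unchecked(
        a, q, axis, out, overwrite_input, method, keepdims, weights)
    return _ureduce(a,
                    func=_quantile_ureduce_func,
    ...<5 lines>...
                    overwrite_input=overwrite_input,
                    method=method)
    r = func(a, **kwargs)
    result = _quantile(arr,
                       quantiles=q,
    ...<2 lines>...
                       out=out,
                       weights=wgt)
    slices_having_nans = np.isnan(arr[-1, ...])
                                  ~~~^^^^^^^^^
IndexError: index -1 is out of bounds for axis 0 with size 0
```

View pics/w1.png

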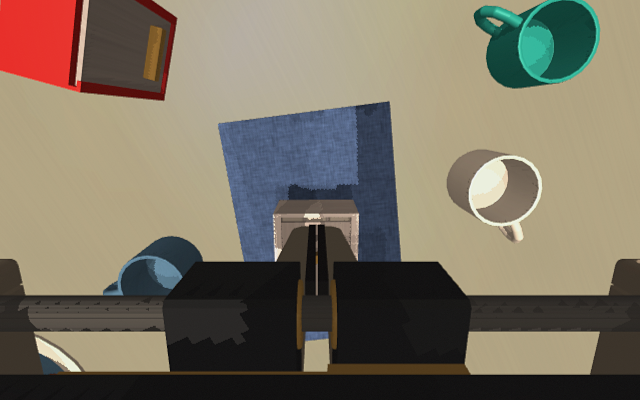

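The wrist view shows the box base end at (315,210), with the fingers hiding the ridge. I'll measure with the scene and top depth instead, since the arm is now clear of the ridge.

```bash
python3 - <<'E'
from h import *
yaw=np.radians(-27); a=np.array([np.cos(yaw),np.sin(yaw),0]); c=np.array([.513,-.065,0])
p,w=cloud("scene")
for n in ("box_mid","ridge"): print(n,[(np.round(r["at"],3).tolist(),round(r["score"],2)) for r in tip_of("scene",n)])
rel=w-c; l=np.stack([rel@a, rel@np.array([-a[1],a[0],0]), w[...,2]],-1)
reg=(l[...,0]>.0)&(l[...,0]<.25)&(abs(l[...,1])<.08)
br=p.astype(int); brass=reg&(br[...,0]-br[...,2]>40)
for nm,m in (("ridge",reg&(l[...,2]>.068)&(l[...,2]<.08)),("brass",brass&(l[...,2]<.09)),("boxtop",reg&(l[...,2]>.05)&(l[...,2]<.08))):
    L=l[m]; print(nm,m.sum(), np.round(np.percentile(L,[2,50,98],axis=0),4).tolist() if len(L)>3 else "", rect(L) if len(L)>3 else "")
m=reg&(l[...,2]>.03)&(l[...,2]<.09); v,u=np.nonzero(m)
cr=p[v.min()-25:v.max()+25,u.min()-25:u.max()+25]; print(v.min(),u.min(),cr.shape)
cv2.imwrite("pics/s2.png",cv2.resize(cr,None,fx=4,fy=4,interpolation=cv2.INTER_CUBIC)[:600,:800,::-1])
print(env.sense()["t"])
E
```

```text
box_mid [([0.601, -0.111, 0.028], 0.93), ([0.306, -0.175, 0.069], 0.91)]
ridge [([0.583, -0.102, 0.07], 0.95), ([0.562, 0.536, 0.0], 0.74), ([0.332, -0.145, 0.044], 0.71)]
ridge 35 [[0.0746, -0.0219, 0.0685], [0.0794, 0.0027, 0.0705], [0.0841, 0.0277, 0.0745]] (array([78.9,  2.5]), array([ 9.8, 51.7]), 1.7)
brass 50 [[0.072, -0.0375, 0.0555], [0.0794, 0.0027, 0.0699], [0.1044, 0.0426, 0.0743]] (array([142. ,  24.6]), array([208.2,  70. ]), 28.8)
boxtop 935 [[0.0343, -0.0409, 0.0526], [0.1034, 0.0066, 0.0593], [0.1684, 0.0484, 0.0704]] (array([101. ,   2.9]), array([ 95.2, 139.9]), 89.9)
186 259 (84, 96, 3)
11.5
```

View pics/s2.png

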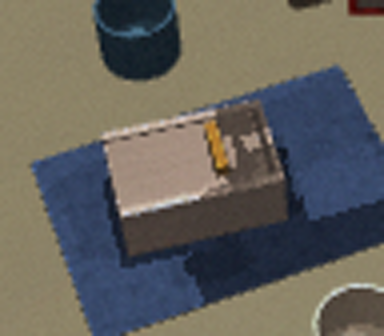

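The box lies with its lid up. Its outline measures 140 mm, so the lid isn't protruding and is still shut. The brass ridge is at (217,145) in the crop. Now I'll push the ridge.

```bash
python3 - <<'E'
from h import *
yaw=np.radians(-27); R=tool(yaw); a=np.array([np.cos(yaw),np.sin(yaw),0]); b=np.array([-a[1],a[0],0]); c=np.array([.513,-.065,0])+.0025*b
P=lambda d,z: c+a*d+[0,0,z]
env.movel(P(.05,.11),R,rate=.15)
env.movel(P(.05,.066),R,rate=.06)
print(np.round(env.sense()["wrist_force"],1))
for d in (.058,.066,.08,.1,.12,.135,.146):
    env.movel(P(d,.066),R,rate=.06); s=env.sense(); print(d,np.round(s["wrist_force"],1),np.round((s["ee_pos"]-P(d,.066))*1000,1))
env.movel(P(.135,.066),R,rate=.06)
env.movel(P(.12,.13),R,rate=.15)
env.movel(P(-.06,.23),R,rate=.25)
p,w=cloud("scene")
for n in ("box","box_mid","ridge"): print(n,[(np.round(r["at"],3).tolist(),round(r["score"],2)) for r in tip_of("scene",n)])
rel=w-c; l=np.stack([rel@a, rel@b, w[...,2]],-1)
reg=(l[...,0]>.0)&(l[...,0]<.3)&(abs(l[...,1])<.08)
for nm,m in (("ridge",reg&(l[...,2]>.068)&(l[...,2]<.08)),("top",reg&(l[...,2]>.05)&(l[...,2]<.08)),("body",reg&(l[...,2]>.02)&(l[...,2]<.045))):
    L=l[m]; print(nm,m.sum(),np.round(np.percentile(L,[1,50,99],axis=0),4).tolist())
cv2.imwrite("pics/s3.png",cv2.resize(p[140:290,220:380],None,fx=4,fy=4,interpolation=cv2.INTER_CUBIC)[:600,:,::-1])
print(env.sense()["t"])
E
```

```text
[ 0.9 -0.7  0.2]
0.058 [-0.4 -0.5 -0.3] [ 0.7 -0.3  0.3]
0.066 [-0.   0.2  0.9] [ 0.4 -0.2  0. ]
0.08 [ 0.4 -0.7  0.8] [ 0.5 -0.4 -0. ]
0.1 [-0.6  0.4 -0. ] [ 0.5 -0.4 -0. ]
0.12 [-0.6  0.4 -0. ] [ 0.4 -0.4 -0. ]
0.135 [-0.1 -0.2 -0.1] [ 0.5 -0.4  0. ]
0.146 [-0.2  0.1 -0.4] [ 0.5 -0.4  0. ]
box [([0.54, -0.078, 0.033], 0.77), ([0.301, -0.174, 0.003], 0.53)]
box_mid [([0.597, -0.111, 0.029], 0.76), ([0.304, -0.176, 0.071], 0.63)]
ridge [([0.656, -0.142, 0.068], 0.85), ([0.332, -0.148, 0.048], 0.67)]
ridge 33 [[0.1569, -0.0227, 0.0681], [0.161, 0.0027, 0.0702], [0.1659, 0.0271, 0.0755]]
top 1049 [[0.0327, -0.045, 0.0507], [0.1687, 0.0052, 0.0592], [0.2514, 0.0462, 0.0717]]
body 525 [[0.0345, -0.0451, 0.0207], [0.0836, 0.0043, 0.0395], [0.167, 0.0466, 0.0449]]
18.15
```

View pics/s3.png

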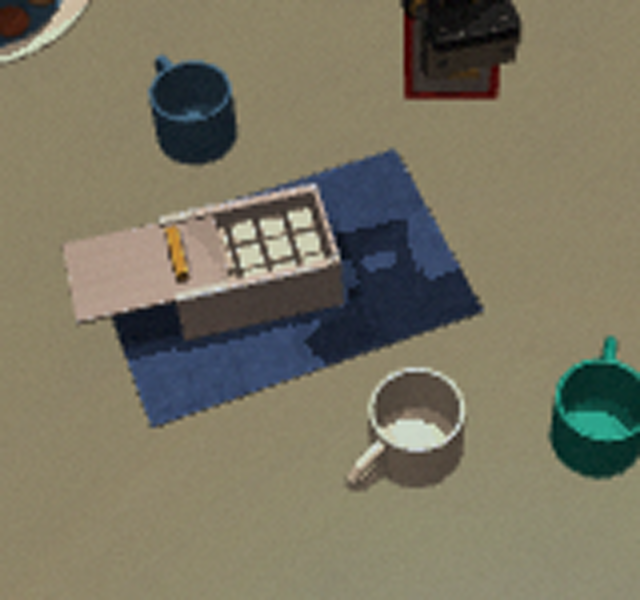

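The box lies on the mat with the ridge at (177,252), the sugar showing, and the lid about 82 mm open. The box hasn't shifted, the cups are untouched and the gripper is clear.

```bash
python3 -c "
from station import workorder
print(workorder.finish_job())"
```

```text
the job is handed in; nothing more can be done
None
```

The job is handed in at about 18 s: the box lies on its back on the mat, and its lid, shut to within a few mm after the fall, was pushed about 82 mm open towards the former top end, with nothing else touched.

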